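Pack the wood samples and lock the sample chest

TASK

Pack every wood offcut that lies on the bench in front of the plywood bundle into the open sample chest, flat enough for the lid to shut. Close the lid fully, then turn both turnbuttons across its edge and swing the hasp down flat over its staple, and last push the locking pin sideways through the staple's loop until its head stops at the strap, and leave it there. Leave the other things on the bench where they are.

Things in the scene. Friction and masses are not known exactly. Their poses are not given: they have to be found in the camera images.
- chest: Wooden sample chest, fixed: 200 (x) x 276 (y) x 86 mm high. Origin: centre of its underside, z up. Its -x side is a solid front rail (x -100 to -50 mm, top z 86 mm) with a staple and two turnbuttons; y runs along the rail; the lid is hinged along the +x top edge. It stands turned so that the rail faces the robot's right. Lid shut: its top is flush with the rail's.
- chest_in (a point): Centre of the chest's inner floor, axes as the chest's (chest x +20, y 0, z +10 mm). Inside it measures 140 (x) x 260 (y) mm; the side walls rise 64 mm above this floor, where the lid's underside comes to rest.
- chest_lid (a joint): Lid hinge, rad: 0 shut, 1.62 to 1.80 at the start (standing open, leaning slightly back), limit 1.85. Stiff: stays where left (2 to 4 N at its free edge). Axis along chest y at chest x +100, z 80 mm. Board 150 mm from axis to free edge, 276 wide, 12 thick (axis half-way through). A finger behind it, beside the hasp strap that stands out of its outer face, can swing it over and press it shut.
- lid_edge (a point): Middle of the lid's free edge, half-way through its thickness, 150 mm from the hinge axis.
- hasp (a joint): Hinge of the hasp strap, rad: 0 = flat forward over the rail, the staple standing up through its slot; pi/2 = square to the lid's outer face; 1.5 to 2.0 at the start, limit 2.3. Stays where left (0.6 N at the tip). Axis along chest y on the lid's outer face at its free edge; lid shut: chest x -50, z 87.5 mm, middle of the rail. A finger can push it over from behind and press it down.
- hasp_tip (a point): Middle of the strap's free end, 66 mm from its axis. Steel strap 28 mm wide, 3 mm thick; slot 11 mm wide from 5 to 36 mm from the axis, the last 30 mm solid (press here). Strap down, it reaches 16 mm beyond the rail and rises 3 mm above it.
- staple_eye (a point): Centre of the staple's loop, axes as the chest's (chest x -70, y 0, z 100 mm). Steel staple upright in the chest's x-z plane: wire 5 mm, opening 15 mm wide (x), its top 7.5 mm above this point, outside top 12.5 mm above. Rail top 14 mm below this point; strap, when down, up to 11 mm below it. The pin goes through along the chest's y, from either side.
- turnbutton_a (a joint): Turnbutton at the +y end of the rail (nearer the robot), rad: 0 along the rail (open), 1.571 across the lid's edge (secured, limit), 0 to 0.3 at the start; grows anticlockwise seen from above; stays where left. Wooden bar 52 mm long, 16 wide, rounded ends, pivoted in its middle, from 3 to 18 mm above the rail's top; at 0 its length lies along the chest's y.
- turnbutton_a_grip (a point): On turnbutton a's upright pivot axis, half-way up the bar (10.5 mm above the rail's top); chest x -68, y +112 mm. Can be pinched here from above across its 16 mm width and turned.
- turnbutton_b (a joint): The same turnbutton at the -y end of the rail (farther from the robot), same values and sense.
- turnbutton_b_grip (a point): The same point on turnbutton b; chest x -68, y -112 mm.
- pin_head (a point): Centre of the head of the loose steel locking pin: a 24 mm cube with a round rod, 8 mm thick, that sticks out 40 mm along this point's +x axis, in line with the cube's centre; 64 mm long over all. It lies in the row with the offcuts, centre 12 mm up, rod pointing roughly away from the robot.
- pin_root (a point): Where the pin's rod leaves the head, on its axis, 12 mm from the head's centre.
- pin_tip (a point): Rounded tip of the pin's rod, on its axis, 52 mm from the head's centre. Pushed home, it stands about 25 mm beyond the staple.
- offcut_1_mid (a point): Centre of a flat wood offcut, 40 (own x) x 120 (own y) x 18 mm high. May be absent.
- offcut_2_mid (a point): Centre of a wood block, 50 (own x) x 40 (own y) x 50 mm high. May be absent.
- offcut_4_mid (a point): Centre of a thin wood offcut, 45 (own x) x 90 (own y) x 13 mm high. May be absent.
- offcut_6_mid (a point): Centre of a small wood block, 30 (own x) x 60 (own y) x 30 mm high. May be absent. Two or three of the four offcuts are there; they and the pin lie in a row on the bench, right of the chest, in front of the upright bundle of plywood strips (98 mm high, stays), about 30 mm or more apart.
- masking_roll: Bystander: roll of masking tape, 96 mm wide, 24 mm high, behind the plywood bundle. Origin: centre of its underside.
Things that resemble listed ones, but are neither listed nor needed, are in the scene too. Leave any orange look-alike of the part that bears pin_head alone.

How it is judged (in metres and radians):
On the way, in this order (a step that is already met when the one before it is completed fails the run):
1. the offcuts are in the chest and the lid is shut, both turnbuttons still along the rail (x of offcut_1_mid in the frame of chest between -0.05 and 0.09 m and y of offcut_1_mid in the frame of chest between -0.13 and 0.13 m and z of offcut_1_mid in the frame of chest between 0.005 and 0.07 m and x of offcut_2_mid in the frame of chest between -0.05 and 0.09 m and y of offcut_2_mid in the frame of chest between -0.13 and 0.13 m and z of offcut_2_mid in the frame of chest between 0.005 and 0.07 m and x of offcut_4_mid in the frame of chest between -0.05 and 0.09 m and y of offcut_4_mid in the frame of chest between -0.13 and 0.13 m and z of offcut_4_mid in the frame of chest between 0.005 and 0.07 m and x of offcut_6_mid in the frame of chest between -0.05 and 0.09 m and y of offcut_6_mid in the frame of chest between -0.13 and 0.13 m and z of offcut_6_mid in the frame of chest between 0.005 and 0.07 m and value of joint chest_lid below 0.06 rad and value of joint each of turnbutton_a, turnbutton_b below 0.7 rad), for 0.2 s.
2. both turnbuttons are across the lid's edge and the hasp lies over its staple, lid shut (value of joint chest_lid below 0.06 rad and value of joint each of turnbutton_a, turnbutton_b above 1.3 rad and value of joint hasp below 0.12 rad), for 0.2 s.
3. the locking pin is through the staple's loop (all of step 2 and ((y of pin_tip in the frame of staple_eye below -0.015 m and y of pin_root in the frame of staple_eye above 0.005 m) or (y of pin_tip in the frame of staple_eye above 0.015 m and y of pin_root in the frame of staple_eye below -0.005 m)) and x of pin_tip in the frame of staple_eye between -0.014 and 0.014 m and z of pin_tip in the frame of staple_eye between -0.014 and 0.014 m and x of pin_root in the frame of staple_eye between -0.014 and 0.014 m and z of pin_root in the frame of staple_eye between -0.014 and 0.014 m), for 0.2 s.
At the end, for the whole second after the job is handed in: All offcuts lie inside the chest; lid shut within 0.06 rad; both turnbuttons past 1.3 rad; hasp down within 0.12 rad; the pin's rod through the loop, tip at least 15 mm beyond the staple and within 14 mm of the loop's axis; the tape roll within 60 mm of its place (all of step 3 and x of offcut_1_mid in the frame of chest between -0.05 and 0.09 m and y of offcut_1_mid in the frame of chest between -0.13 and 0.13 m and z of offcut_1_mid in the frame of chest between 0.005 and 0.07 m and x of offcut_2_mid in the frame of chest between -0.05 and 0.09 m and y of offcut_2_mid in the frame of chest between -0.13 and 0.13 m and z of offcut_2_mid in the frame of chest between 0.005 and 0.07 m and x of offcut_4_mid in the frame of chest between -0.05 and 0.09 m and y of offcut_4_mid in the frame of chest between -0.13 and 0.13 m and z of offcut_4_mid in the frame of chest between 0.005 and 0.07 m and x of offcut_6_mid in the frame of chest between -0.05 and 0.09 m and y of offcut_6_mid in the frame of chest between -0.13 and 0.13 m and z of offcut_6_mid in the frame of chest between 0.005 and 0.07 m and distance of masking_roll from where it was at the start of the episode below 0.06 m); the robot touches nothing.
Of offcut_1, offcut_2, offcut_4, offcut_6 only 2 to 3 are there at a start; the rules pass over those that are not, and their reading is None.
At some moment in a run one of offcut_2, offcut_6 may be knocked a few centimetres aside while the robot is not near it.
Once in a run the grip may slacken for a moment while it holds something.
It also fails if it takes over 192 s, if anything falls off the work surface, if the arm or the gripper's body presses on something with over 40 N, if the wrist force passes 120 N, or if a joint passes its speed limit or range.

ROBOT

A 6-joint arm with a two-finger parallel gripper is mounted at the origin on a cart in front of the work surface, level with it; the furniture and walls round the work are solid. World frame = base frame: x ahead of the robot, y to its left, z up, the work surface at z = 0. Lengths are in m, angles in degrees, forces in N, time in s.
With the tool pointing down it reaches from about 0.325 to 0.85 m from the base axis. Payload 4.4 kg.
Tool frame: the origin (TCP) lies midway between the tips of the shut fingers; the grasp point (between the pads) lies 19 mm behind it; z points along the fingers, y is the direction in which the jaws open and shut (so a half turn about z gives the same grasp; the last joint's range is limited). The gripper opens to 94 mm and grips with 3 to 60 N. Pads are 16 mm wide; open, the fingers measure 119 mm over their backs; the gripper's body (75 mm by 177 mm) begins 78 mm behind the grasp point.
Start: joints at [57.554, 11.837, 88.321, -0, 79.842, -8.623], TCP at [0.232, 0.526, 0.205] pointing down, gripper open.
Joint ranges: [-156.59, 156.59], [-49.26, 127.26], [12.9, 141.05], [-63.56, 243.56], [4.71, 150.69], [-161.64, 161.64]. Speed limits (degrees/s): [159.86, 159.86, 180, 180, 180, 180].

INTERFACE

Orientations are given as a 3x3 rotation matrix whose columns are the frame's x, y, z axes.
In Python, from bench import r, vision gives the robot as it stands. The module is installed in compiled form; this text tells all that it offers. Calls block until the motion is done:
- r.movep(position, orientation): joint-space move of the TCP to a pose.
- r.move_straight(position, attitude=None, feed=0.15): straight line of the TCP; attitude=None keeps the orientation; feed is the mean speed in m/s.
- r.move_j(angles): joint-space move.
- r.set_gripper(opening): opening from 0.0 (shut) to 1.0 (fully open); the grip force is fixed at half the most; returns when the fingers have stopped.
- r.dwell(seconds).
- r.ik(position, orientation): joint angles nearest the present ones, or None.
- vision.get_image(name): name is "scene" or "top" or "wrist"; returns (picture, depth): 400x640x3 uint8, red, green, blue; 400x640 float32, m along the optical axis (not along the pixel's ray), 0 where there is no reading.
- vision.get_calibration(name): a dict with "mtx" (3x3 intrinsics, pixels), "k1" (the pictures are not rectified: a ray, as slopes to the right and down, at radius r is drawn at 1 + k1 r^2 times it, then the intrinsics apply), "pose" (4x4, takes a point from camera to world coordinates). Camera axes: x right, y down, z forward; pixel columns grow to the right and rows downward; lengths in m; the calibration is good to about 2 mm. A picture is of the moment at which its call begins: read the wrist's pose just before it. get_calibration takes no time and is no camera call; for the wrist camera it gives the pose at the moment of the call.
A pose or a line that the arm cannot do raises r.Unreachable and nothing moves.
- r.hand_in(): hands the job in, once; it reports no verdict.
Readings, each from a call of its own:
- r.get_time(): time.
- r.get_q(): joint angles.
- r.get_joint_velocities(): joint speeds.
- r.get_effort(): joint torques, N m.
- r.get_position(): TCP position.
- r.get_tool_rot(): TCP orientation.
- r.get_force(): force on the tool from outside, world axes, zero at the start.
- r.get_ft_torque(): the same for the moment, N m.
- r.get_grip_width(): opening from 0.0 (shut) to 1.0 (fully open).
Only numpy, scipy, OpenCV 4.12 (cv2) and the standard library are available. Lean on these libraries where they do the work, as an engineer would, in place of code of your own. Each camera call takes 0.05 s, during which the arm holds its last target.

## Working session

There is one attempt and no reset: what is moved stays moved. The work goes in short steps, each a Python script; the robot and the scene stay as the last script left them, time stands still between calls to the robot, and variables do not carry over. Pictures are saved under pics/ and viewed, and the job is handed in when it is done.

```bash
ls; mkdir -p pics
cat > h.py <<'E'
import numpy as np, cv2
from bench import r, vision
def snap(name, fn):
    cal=vision.get_calibration(name)
    im,d=vision.get_image(name)
    cv2.imwrite('pics/'+fn+'.png',cv2.cvtColor(im,cv2.COLOR_RGB2BGR))
    np.savez('pics/'+fn+'.npz',im=im,d=d,mtx=cal['mtx'],k1=cal['k1'],pose=cal['pose'])
    return im,d,cal
def ld(fn):
    z=np.load('pics/'+fn+'.npz'); return z['im'],z['d'],dict(mtx=z['mtx'],k1=float(z['k1']),pose=z['pose'])
def ray(cal,uv):
    uv=np.asarray(uv,float).reshape(-1,1,2)
    n=cv2.undistortPoints(uv,cal['mtx'],np.array([cal['k1'],0,0,0.]),None,None).reshape(-1,2)
    return np.c_[n,np.ones(len(n))]
def onplane(cal,uv,z):
    d=ray(cal,uv)@cal['pose'][:3,:3].T; o=cal['pose'][:3,3]
    return o+d*((z-o[2])/d[:,2])[:,None]
def cloud(d,cal):
    h,w=d.shape; u,v=np.meshgrid(np.arange(w),np.arange(h))
    p=ray(cal,np.c_[u.ravel(),v.ravel()])*d.reshape(-1,1)
    return (p@cal['pose'][:3,:3].T+cal['pose'][:3,3]).reshape(h,w,3)
def proj(cal,P):
    P=np.asarray(P,float).reshape(-1,3)
    c=(P-cal['pose'][:3,3])@cal['pose'][:3,:3]
    return cv2.projectPoints(c.reshape(-1,1,3),np.zeros(3),np.zeros(3),cal['mtx'],np.array([cal['k1'],0,0,0.]))[0].reshape(-1,2)
E
python3 - <<'E'
from h import *
print(r.get_time())
for n in ['scene','top','wrist']:
    im,d,c=snap(n,n+'0'); print(n,c['mtx'].round(1).tolist(),c['k1'],c['pose'].round(3).tolist(),(d==0).mean())
E
```

```text
pics
0.0
scene [[493.9, 0.0, 324.5], [0.0, 493.9, 197.1], [0.0, 0.0, 1.0]] -0.02785537824062779 [[0.607, -0.313, 0.731, -0.45], [-0.795, -0.268, 0.545, -0.696], [0.025, -0.911, -0.411, 0.604], [0.0, 0.0, 0.0, 1.0]] 0.0040390625
top [[483.7, 0.0, 325.0], [0.0, 483.7, 198.1], [0.0, 0.0, 1.0]] -0.09869750787693989 [[-0.018, -0.997, 0.072, 0.422], [-1.0, 0.018, 0.001, -0.023], [-0.003, -0.072, -0.997, 1.312], [0.0, 0.0, 0.0, 1.0]] 0.00415234375
wrist [[326.8, 0.0, 324.3], [0.0, 326.8, 200.8], [0.0, 0.0, 1.0]] -0.057637397501507016 [[0.404, 0.888, 0.22, 0.168], [0.915, -0.392, -0.101, 0.555], [-0.003, 0.241, -0.97, 0.383], [0.0, 0.0, 0.0, 1.0]] 0.004171875
```

View pics/scene0.png

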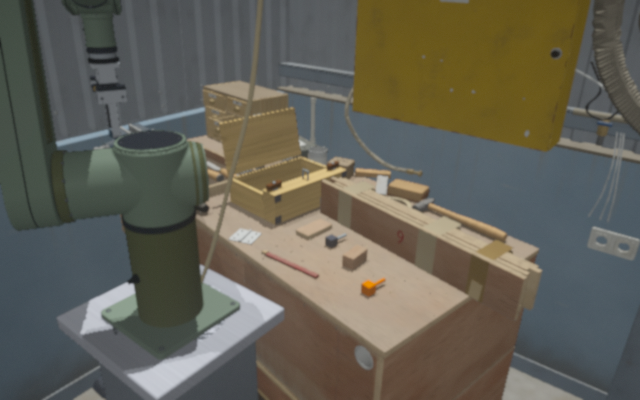

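View pics/top0.png

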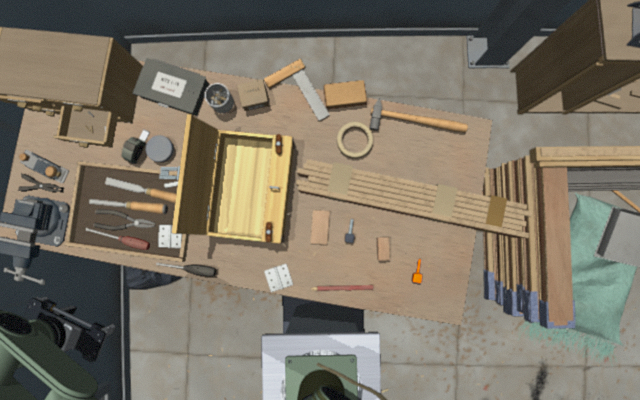

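View pics/wrist0.png

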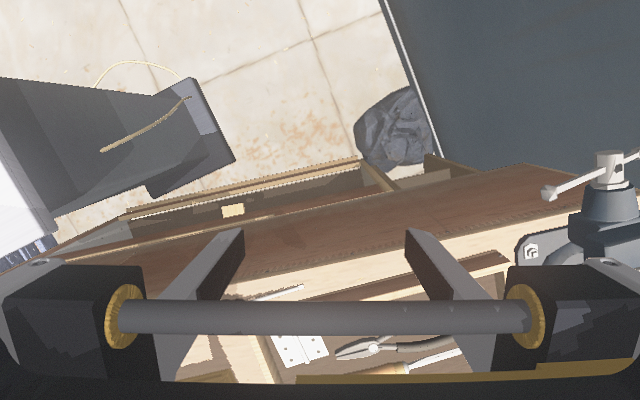

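Run:
```python
from h import *
im,d,c=ld('top0')
cr=im[110:310,160:460]
cv2.imwrite('pics/t0c.png',cv2.cvtColor(cv2.resize(cr,(800,533),interpolation=cv2.INTER_CUBIC),cv2.COLOR_RGB2BGR))
P=cloud(d,c)
for n,(u,v) in dict(off1=(320,227),pinh=(350,239),off6=(384,249),orange=(417,278),rail=(282,180),floor=(245,190),tbA=(268,230),tbB=(279,146),lid=(200,130),staple=(275,188),bundle=(420,203),roll=(340,150)).items(): print(n,P[v,u].round(3))
im,d,c=ld('scene0')
cr=im[120:320,180:480]
cv2.imwrite('pics/s0c.png',cv2.cvtColor(cv2.resize(cr,(800,533),interpolation=cv2.INTER_CUBIC),cv2.COLOR_RGB2BGR))
```

```text
off1 [ 0.438 -0.007  0.019]
pinh [ 0.405 -0.086  0.028]
off6 [ 0.377 -0.174  0.035]
orange [ 0.297 -0.262  0.022]
rail [0.559 0.087 0.085]
floor [0.542 0.195 0.01 ]
tbA [0.432 0.122 0.109]
tbB [0.643 0.092 0.104]
lid [0.673 0.275 0.178]
staple [0.536 0.102 0.115]
bundle [ 0.493 -0.263  0.089]
roll [ 0.647 -0.065  0.007]
```

View pics/t0c.png

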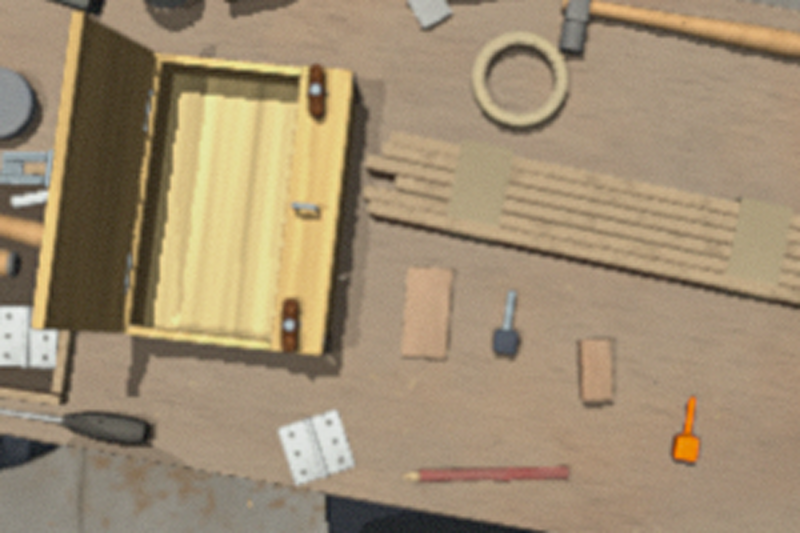

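View pics/s0c.png

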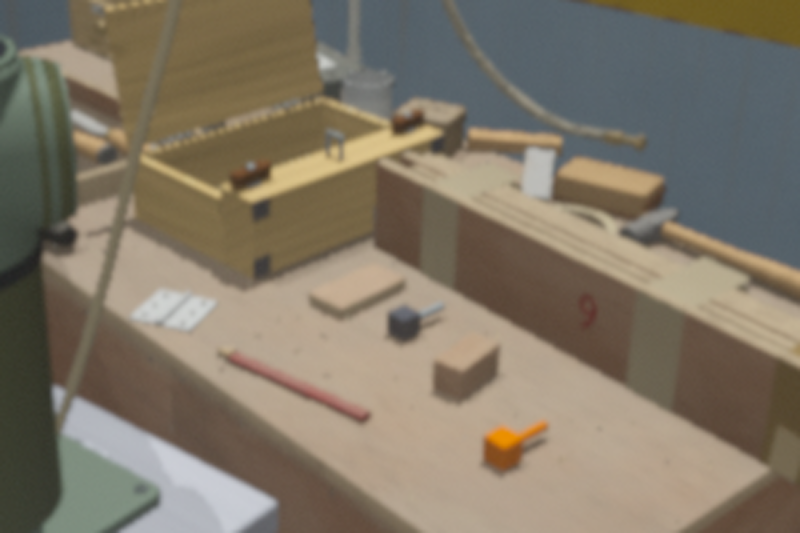

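```bash
cat >> h.py <<'E'
def Rd(a):
    """tool down; tool y (jaw) axis at world angle a deg"""
    a=np.radians(a); y=np.array([np.cos(a),np.sin(a),0]); z=np.array([0,0,-1.]); return np.c_[np.cross(y,z),y,z]
E
python3 - <<'E'
from h import *
R=r.get_tool_rot(); p=r.get_position(); print(np.round(R,3).tolist(),p)
c=vision.get_calibration('wrist')['pose']
print('cam in tool',(np.array(R).T@(c[:3,3]-p)).round(4),(np.array(R).T@c[:3,:3]).round(3).tolist())
for a in (90,-90):
  for pos in ([0.45,0.05,0.37],[0.40,0.05,0.37],[0.5,0.05,0.37],[0.42,0.2,0.37],[.42,-.17,.1],[.48,.1,.1],[.63,.08,.1],[.35,.1,.13]):
    print(a,pos,np.round(r.ik(pos,Rd(a)),1) if r.ik(pos,Rd(a)) is not None else None)
E
```

```text
[[-0.915, 0.404, -0.001], [0.404, 0.915, -0.002], [0.0, -0.002, -1.0]] [0.23195665 0.52546455 0.20455606]
cam in tool [ 0.0702  0.0006 -0.1786] [[-0.001, -0.97, -0.242], [1.0, -0.0, -0.001], [0.001, -0.242, 0.97]]
90 [0.45, 0.05, 0.37] [ -4.6  -8.   89.8  -0.   98.3 -94.6]
90 [0.4, 0.05, 0.37] [ -5.2 -14.6  95.2  -0.   99.4 -95.2]
90 [0.5, 0.05, 0.37] [ -4.2  -1.6  83.8  -0.   97.8 -94.2]
90 [0.42, 0.2, 0.37] [ 14.8  -6.4  88.3  -0.   98.1 -75.2]
90 [0.42, -0.17, 0.1] [ -33.     3.9  110.9   -0.    65.2 -123. ]
90 [0.48, 0.1, 0.1] [  1.6   8.3 105.9  -0.   65.7 -88.4]
90 [0.63, 0.08, 0.1] [ -0.6  24.6  84.8  -0.   70.6 -90.6]
90 [0.35, 0.1, 0.13] [  2.2 -10.7 120.5  -0.   70.2 -87.8]
-90 [0.45, 0.05, 0.37] [-4.6 -8.  89.8 -0.  98.3 85.4]
-90 [0.4, 0.05, 0.37] [ -5.2 -14.6  95.2  -0.   99.4  84.8]
-90 [0.5, 0.05, 0.37] [-4.2 -1.6 83.8 -0.  97.8 85.8]
-90 [0.42, 0.2, 0.37] [ 14.8  -6.4  88.3  -0.   98.1 104.8]
-90 [0.42, -0.17, 0.1] [-33.    3.9 110.9  -0.   65.2  57. ]
-90 [0.48, 0.1, 0.1] [  1.6   8.3 105.9  -0.   65.7  91.6]
-90 [0.63, 0.08, 0.1] [-0.6 24.6 84.8 -0.  70.6 89.4]
-90 [0.35, 0.1, 0.13] [  2.2 -10.7 120.5  -0.   70.2  92.2]
```

Run:
```python
from h import *
r.move_straight([0.232,0.525,0.36],feed=0.25)
r.movep([0.52,0.05,0.37],Rd(90)); print(r.get_time())
snap('wrist','w1')
r.movep([0.66,0.08,0.36],Rd(90)); print(r.get_time(), r.get_position())
snap('wrist','w2')
```

```text
2.9167
3.5917 [0.65933718 0.08045576 0.35943735]
```

View pics/w1.png

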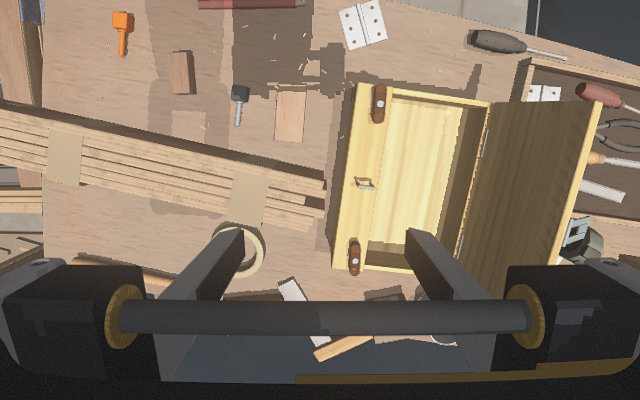

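View pics/w2.png

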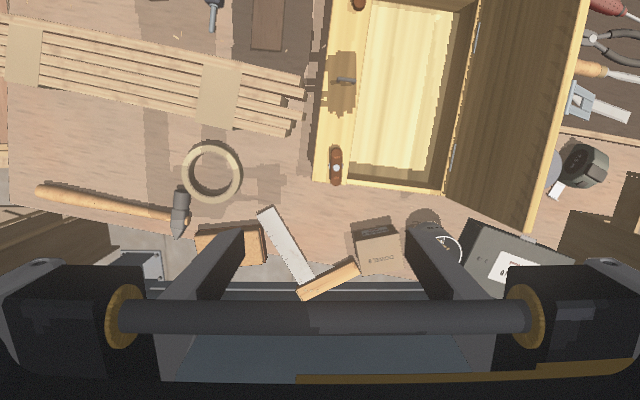

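```bash
cat > meas.py <<'E'
from h import *
def comp(m,box,minA=30):
    u0,u1,v0,v1=box; mm=np.zeros_like(m,np.uint8); mm[v0:v1,u0:u1]=m[v0:v1,u0:u1]
    cs,_=cv2.findContours(mm,cv2.RETR_EXTERNAL,cv2.CHAIN_APPROX_NONE)
    c=max(cs,key=cv2.contourArea); return c.reshape(-1,2).astype(float)
def rect(P): # P Nx3 -> center, size, yaw of the long axis (deg)
    (c,s,a)=cv2.minAreaRect((P[:,:2]*1000).astype(np.float32))
    if s[0]<s[1]: a+=90; s=s[::-1]
    return np.array(c)/1000,np.array(s),(a+90)%180-90
E
python3 - <<'E'
from meas import *
for f,boxes in (('w1',dict(A=(365,395,80,127),B=(342,366,238,280))),('w2',dict(B=(322,348,140,190)))):
    im,d,c=ld(f); hsv=cv2.cvtColor(im,cv2.COLOR_RGB2HSV); P=cloud(d,c)
    for n,b in boxes.items():
        m=((hsv[...,2]<150)&(hsv[...,1]>90)&(P[...,2]>.093)).astype(np.uint8)
        k=comp(m,b); cen,s,a=rect(onplane(c,k,.104)); print(f,n,cen.round(4),s.round(1),round(a,1))
        z=P[b[2]:b[3],b[0]:b[1],2]; print(np.percentile(z,[5,50,95]).round(4))
    # rail
    m=(abs(P[...,2]-.086)<.004)&(P[...,0]>.38)&(P[...,0]<.72)&(P[...,1]<.16)&(P[...,1]>.03)
    Q=P[m]; print('rail',m.sum(),np.median(Q[:,2]),rect(Q))
    m=(abs(P[...,2]-.010)<.004)&(P[...,0]>.38)&(P[...,0]<.72)&(P[...,1]<.3)&(P[...,1]>.1)
    Q=P[m]; print('floor',m.sum(),np.median(Q[:,2]),rect(Q))
im,d,c=ld('w1');P=cloud(d,c);hsv=cv2.cvtColor(im,cv2.COLOR_RGB2HSV)
for n,b,zz in (('o4',(262,320,76,155),.013),('o6',(160,205,40,110),.03),('pin',(222,262,72,135),.012),('orange',(105,140,5,60),.012)):
    u0,u1,v0,v1=b; sub=P[v0:v1,u0:u1,2]; print(n,np.percentile(sub,[1,50,99]).round(4))
    m=(P[...,2]>(.006 if n!='o6' else .02)).astype(np.uint8); k=comp(m,b); print(n,rect(onplane(c,k,zz)))
E
```

```text
w1 A [0.4283 0.1222] [48.8 16.7] -2.4
[-0.0008  0.0856  0.1042]
w1 B [0.6473 0.0947] [54.  14.8] 1.2
[-0.0014  0.0857  0.1044]
rail 5770 0.08521482917823442 (array([0.53511212, 0.07945995]), array([275.71575928,  98.92447662]), -7.346893310546875)
floor 10591 0.00913849392913113 (array([0.55124561, 0.20440057]), array([261.1930542 , 128.70751953]), -7.291145324707031)
w2 B [0.6493 0.0959] [51. 16.] -4.1
[-0.0009  0.0857  0.1042]
rail 6439 0.08531187140428398 (array([0.5527594, 0.077949 ]), array([241.19644165,  97.35147095]), -7.053802490234375)
floor 14858 0.009241535171291948 (array([0.54993304, 0.20080408]), array([261.37490845, 135.02845764]), -7.175407409667969)
o4 [-0.0027  0.0002  0.0142]
o4 (array([ 0.43855356, -0.00385108]), array([90.81995392, 46.69585419]), -4.297821044921875)
o6 [-0.0025  0.0003  0.0314]
o6 (array([ 0.37829871, -0.16951717]), array([59.7923584 , 34.37870026]), -0.8912200927734375)
pin [-0.0027 -0.0002  0.0246]
pin (array([ 0.42771472, -0.08597358]), array([63.69502258, 27.78184128]), -10.6402587890625)
orange [-0.0025  0.0003  0.025 ]
orange (array([ 0.31585544, -0.26353818]), array([65.86934662, 34.09594727]), -6.119941711425781)
```

```bash
cat >> h.py <<'E'
TH=np.radians(-7.15); O=np.array([.5475,.1770,0]); 
Y=np.array([-np.cos(TH),-np.sin(TH),0]); X=np.array([Y[1],-Y[0],0])
def ch(x,y,z): # chest mm -> world m
    return O+X*x/1e3+Y*y/1e3+np.array([0,0,z/1e3])
def toch(P): 
    v=(np.asarray(P)-O); return np.array([v@X,v@Y,v[...,2]]).T*1e3
CY=-7.15  # world angle of chest -y... jaw along chest y
E
python3 - <<'E'
from h import *
r.set_gripper(0.62)
p=[.378,-.171]; a=-90.9
r.movep([*p,.12],Rd(a))
c0=vision.get_calibration('wrist'); snap('wrist','w3')
r.move_straight([*p,.012],feed=.12)
print(r.get_time(),r.get_force())
r.set_gripper(0); print('w',r.get_grip_width()*94)
r.move_straight([*p,.22],feed=.25); print('w',r.get_grip_width()*94,r.get_time())
E
```

```text
7.6333 [0.38984406 0.34886064 0.32786105]
w 29.516403448991067
w 29.609472527254248 9.1667
```

View pics/w3.png

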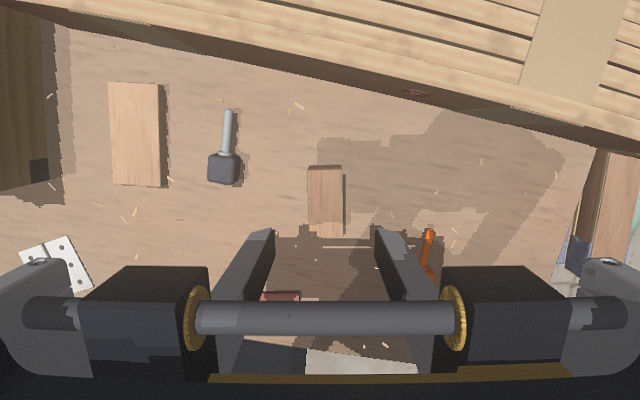

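Run:
```python
from h import *
p=ch(25,-60,0)
r.movep([*p[:2],.24],Rd(CY)); print('w',r.get_grip_width()*94,r.get_time(),r.get_position())
r.move_straight([*p[:2],.024],feed=.2)
print('w',r.get_grip_width()*94,r.get_force())
r.set_gripper(0.55)
r.move_straight([*p[:2],.24],feed=.3)
q=[.4386,-.0045]; a=-94.3
r.movep([*q,.2],Rd(a)); snap('wrist','w4'); print(r.get_time())
snap('top','t4')
```

```text
w 29.479029462287222 10.7583 [0.61016077 0.19305006 0.23990335]
w 29.784049715127164 [-0.29900933 -0.05300618 -0.84988814]
14.5167
```

View pics/w4.png

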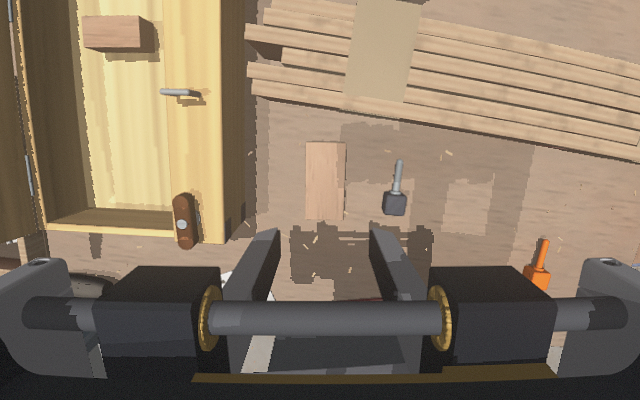

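View pics/t4.png

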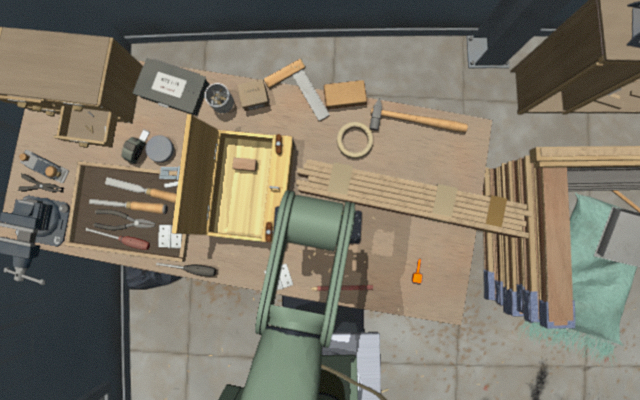

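Run:
```python
from h import *
q=[.4386,-.0045]; a=-94.3
r.set_gripper(0.68)
r.move_straight([*q,.03],feed=.25); r.move_straight([*q,.004],feed=.06)
print(r.get_force())
r.set_gripper(0); print('w',r.get_grip_width()*94)
r.move_straight([*q,.22],feed=.25); print('w',r.get_grip_width()*94,r.get_time())
p=ch(25,35,0)
r.movep([*p[:2],.24],Rd(CY)); print('w',r.get_grip_width()*94,r.get_time())
snap('wrist','w5')
r.move_straight([*p[:2],.017],feed=.2)
print('w',r.get_grip_width()*94,r.get_force())
r.set_gripper(0.65)
r.move_straight([*p[:2],.3],feed=.3)
snap('wrist','w6'); print(r.get_time())
```

```text
[ 0.71644588 -0.47164487 -0.20013389]
w 44.5698638475885
w 44.79262910179057 17.8667
w 44.62415689462964 18.8833
w 44.6282524144982 [0.31657793 0.44721542 0.27258828]
21.825
```

View pics/w6.png

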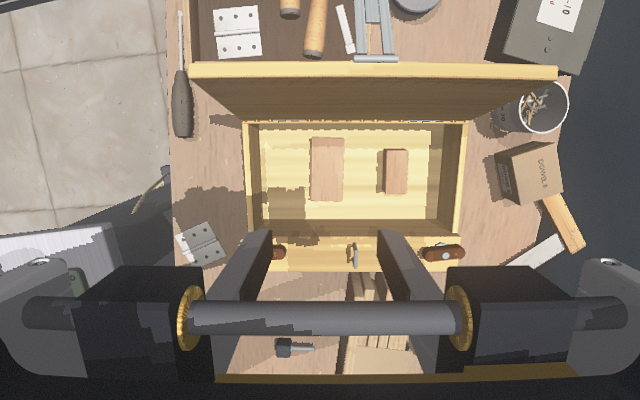

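Run:
```python
from h import *
for f in ('w1','w2','w6'):
    im,d,c=ld(f);P=cloud(d,c);Q=toch(P.reshape(-1,3)).reshape(400,640,3)
    m=(Q[...,0]>70)&(Q[...,0]<180)&(abs(Q[...,1])<125)&(Q[...,2]>100)&(Q[...,2]<220)&(d>.1)
    q=Q[m]; A=np.c_[q[:,2],np.ones(len(q))]; s=np.linalg.lstsq(A,q[:,0],rcond=None)[0]
    res=q[:,0]-A@s; k=abs(res)<4; s=np.linalg.lstsq(A[k],q[k,0],rcond=None)[0]
    print(f,len(q),k.sum(),'lean',np.arctan(s[0]),'x at z80',s[0]*80+s[1])
    mm=(Q[...,0]>90)&(Q[...,0]<180)&(abs(Q[...,1])<125)&(Q[...,2]>215)&(Q[...,2]<260)
    print('edge',Q[mm].mean(0) if mm.any() else None,Q[mm].max(0),Q[mm].min(0))
    # inner wall positions: floor pts extents
    fl=(abs(Q[...,2]-10)<4)&(abs(Q[...,0]-20)<80)&(abs(Q[...,1])<140)
    print('floor',np.percentile(Q[fl],[0.5,99.5],axis=0).round(1).tolist())
    rl=(abs(Q[...,2]-86)<4)&(Q[...,0]<-45)&(Q[...,0]>-120)&(abs(Q[...,1])<150)
    print('rail',np.percentile(Q[rl],[0.5,99.5],axis=0).round(1).tolist())
    # behind lid heights
    b=(Q[...,0]>150)&(Q[...,0]<240)&(Q[...,1]>-20)&(Q[...,1]<120)&(d>.1)
    print('behind z',np.percentile(Q[b][:,2],[50,99,100]).round(0) if b.any() else None)
```

```text
w1 13523 13308 lean 0.20726680828521202 x at z80 94.50996798605908
edge [127.76235108  43.1342674  223.11423007] [154.54277467 124.94680938 228.71307436] [120.74440064 -44.10614468 215.00200176]
floor [[-34.9, -129.2, 6.7], [90.9, 128.9, 12.9]]
rail [[-99.2, -135.1, 82.7], [-49.7, 136.4, 87.8]]
behind z [203. 218. 219.]
w2 16262 15914 lean 0.20735124239794536 x at z80 94.54808052951472
edge [128.14527303 -13.28233376 223.32692158] [154.74338941  87.15523508 228.7970335 ] [ 120.72158684 -124.9806876   215.00739046]
floor [[-42.1, -129.1, 6.8], [90.7, 129.5, 12.8]]
rail [[-99.0, -135.8, 82.9], [-49.5, 98.1, 87.6]]
behind z [202. 218. 219.]
w6 11011 4542 lean 0.212378209232985 x at z80 94.14455427699137
edge [130.67732206   1.19899248 224.60007112] [156.29015036 124.94201176 228.91097586] [ 122.15503367 -124.99399674  215.00015743]
floor [[-49.3, -130.6, 7.1], [88.5, 129.4, 13.2]]
rail [[-98.3, -135.4, 82.4], [-48.9, 107.0, 88.2]]
behind z [  9. 217. 220.]
```

Run:
```python
from h import *
r.set_gripper(0)
p=ch(240,45,0); print(p)
r.movep([*p[:2],.36],Rd(CY)); snap('wrist','w7'); snap('scene','s7'); print(r.get_time())
```

```text
[0.53272211 0.42073472 0.        ]
23.825
```

View pics/w7.png

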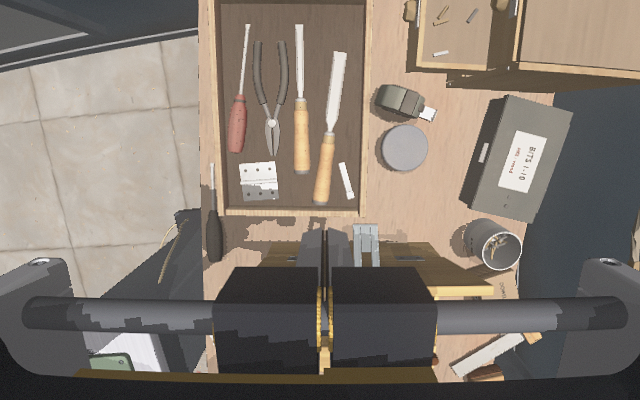

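View pics/s7.png

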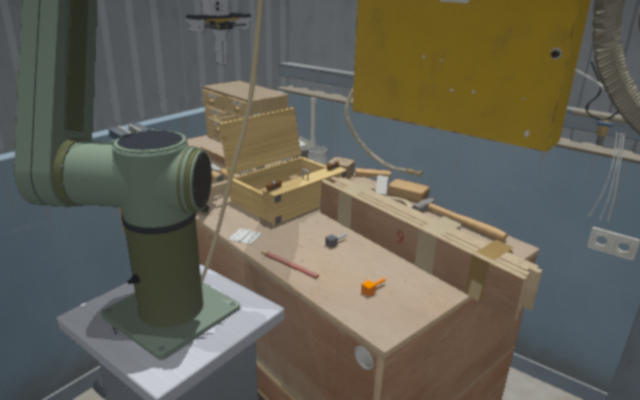

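Run:
```python
from h import *
for f in ('w1','w2','w6','w7','top0','t4'):
    im,d,c=ld(f);P=cloud(d,c);Q=toch(P.reshape(-1,3)).reshape(400,640,3)
    m=(Q[...,0]>138)&(Q[...,0]<215)&(abs(Q[...,1])<40)&(Q[...,2]>150)&(Q[...,2]<260)
    print(f,m.sum()); 
    if m.any(): print(np.percentile(Q[m],[0,5,50,95,100],axis=0).round(0).tolist())
```

```text
w1 368
[[138.0, -16.0, 185.0], [139.0, -13.0, 189.0], [168.0, -1.0, 204.0], [190.0, 13.0, 226.0], [195.0, 15.0, 228.0]]
w2 592
[[138.0, -16.0, 183.0], [139.0, -14.0, 189.0], [168.0, -1.0, 205.0], [191.0, 12.0, 226.0], [195.0, 16.0, 228.0]]
w6 1755
[[138.0, -19.0, 189.0], [139.0, -13.0, 193.0], [166.0, -0.0, 207.0], [186.0, 13.0, 226.0], [189.0, 16.0, 228.0]]
w7 942
[[156.0, -15.0, 186.0], [158.0, -13.0, 189.0], [177.0, -0.0, 199.0], [193.0, 12.0, 213.0], [195.0, 13.0, 217.0]]
top0 169
[[138.0, -15.0, 187.0], [141.0, -13.0, 191.0], [169.0, -1.0, 205.0], [190.0, 13.0, 224.0], [193.0, 14.0, 228.0]]
t4 170
[[138.0, -13.0, 188.0], [140.0, -13.0, 191.0], [169.0, -0.0, 206.0], [189.0, 13.0, 226.0], [192.0, 14.0, 228.0]]
```

```bash
cat > lid.py <<'E'
from h import *
def pos(th,rr=125,extra=0,y=45):
    off=6+8*np.sin(th)+extra
    return ch(100-rr*np.cos(th)+off*np.sin(th), y, 80+rr*np.sin(th)+off*np.cos(th))
E
python3 - <<'E'
from lid import *
R=Rd(CY)
a=ch(162,45,300); r.move_straight(a,R,feed=.3)
r.move_straight(pos(1.778,extra=18),R,feed=.2)
print(r.get_force())
for t in (1.70,1.45,1.2,.95,.7):
    r.move_straight(pos(t),R,feed=.15); print(t,np.round(r.get_force(),1))
snap('scene','s8'); print(r.get_time())
E
```

```text
[-0.21487006 -0.15097836  0.66548851]
1.7 [ 0.1 -0.3 -0.4]
1.45 [-0.4  0.9 -0.4]
1.2 [-0.1  0.4  1. ]
0.95 [-0.6 -0.3 -1.2]
0.7 [-0.4 -0.6  0.5]
26.8083
```

View pics/s8.png

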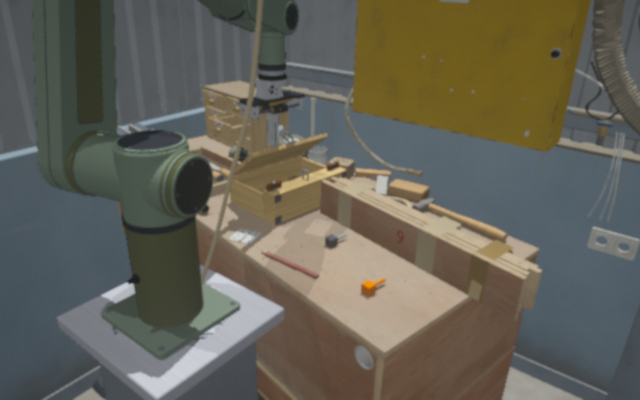

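The lid is following (it stands half shut near pixel (285,150)). Continue to shut.

Run:
```python
from lid import *
R=Rd(CY)
for t in (.45,.2,0.04):
    r.move_straight(pos(t),R,feed=.15); print(t,np.round(r.get_force(),1))
z=.086
p=pos(0)
for z in (.086,.085,.084,.083):
    r.move_straight([*p[:2],z],R,feed=.03); f=r.get_force(); print(z,np.round(f,1),r.get_position()[2])
    if f[2]>12: break
r.dwell(.3)
r.move_straight([*p[:2],.25],R,feed=.25)
snap('top','t9'); print(r.get_time())
# view for staple/strap: camera at world +y of TCP w/ Rd(CY)
q=ch(-100,0,0); r.movep([*q[:2],.28],Rd(CY)); snap('wrist','w9'); print(r.get_time())
```

```text
0.45 [-1.   1.  -0.5]
0.2 [ 0.3  0.1 -0.1]
0.04 [ 0.1 -0.   0.5]
0.086 [ 0.4  0.1 -0.2] 0.08635029956206061
0.085 [-2.   0.6  5.7] 0.08622627080698463
0.084 [-4.1 -1.4 10.4] 0.08615971505485989
0.083 [-6.7 -1.4 16.2] 0.08608152606002413
30.075
30.5833
```

View pics/w9.png

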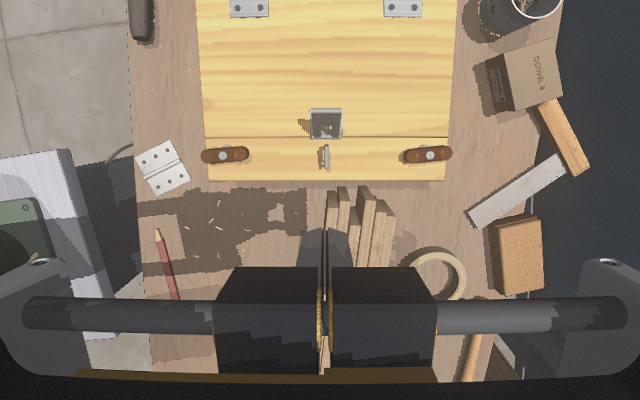

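Run:
```python
from meas import *
im,d,c=ld('w9');P=cloud(d,c);Q=toch(P.reshape(-1,3)).reshape(400,640,3);hsv=cv2.cvtColor(im,cv2.COLOR_RGB2HSV)
for n,b in (('A',(190,260,135,172)),('B',(395,462,135,175))):
    m=((hsv[...,2]<170)&(hsv[...,1]>90)&(Q[...,2]>94)).astype(np.uint8)
    m=cv2.morphologyEx(m,cv2.MORPH_CLOSE,np.ones((9,9),np.uint8))
    k=comp(m,b); W=onplane(c,k,.104); cen,s,a=rect(W); print(n,toch([*cen,.104]).round(1),s.round(1),round(a,1),'val deg',a-CY)
m=(Q[...,2]>104)&(abs(Q[...,0]+70)<18)&(abs(Q[...,1])<15)
print('staple',m.sum(),np.percentile(Q[m],[2,50,98],axis=0).round(1).tolist())
m=(Q[...,2]>100)&(Q[...,0]>-55)&(Q[...,0]<0)&(abs(Q[...,1])<25)
print('strap',m.sum(),np.percentile(Q[m],[2,50,98],axis=0).round(1).tolist())
m=(Q[...,0]>-45)&(Q[...,0]<90)&(abs(Q[...,1])<130)&(Q[...,2]<95)
print('lid z',np.percentile(Q[m][:,2],[2,50,98]))
rl=(abs(Q[...,2]-86)<5)&(Q[...,0]<-45)&(Q[...,0]>-120)&(abs(Q[...,1])<150)
print('rail',np.percentile(Q[rl],[0.5,99.5],axis=0).round(1).tolist())
im,d,c=ld('t9');cv2.imwrite('pics/t9c.png',cv2.cvtColor(cv2.resize(im[100:300,160:460],(800,533)),cv2.COLOR_RGB2BGR))
```

```text
A [-67.3 110.  104. ] [51.3 16.3] -3.3 val deg 3.8288101196289066
B [ -67.1 -108.6  104. ] [54.6 16.4] -2.3 val deg 4.897177124023438
staple 18504 [[-82.2, -14.4, 381.6], [-73.8, -0.3, 398.7], [-66.4, 14.4, 411.0]]
strap 1634 [[-42.4, -13.3, 105.7], [-30.3, -0.1, 456.8], [-21.2, 12.1, 456.8]]
lid z [83.63496427 85.3341341  87.25080606]
rail [[-98.9, -136.0, 82.9], [-45.1, 134.8, 89.1]]
```

View pics/t9c.png

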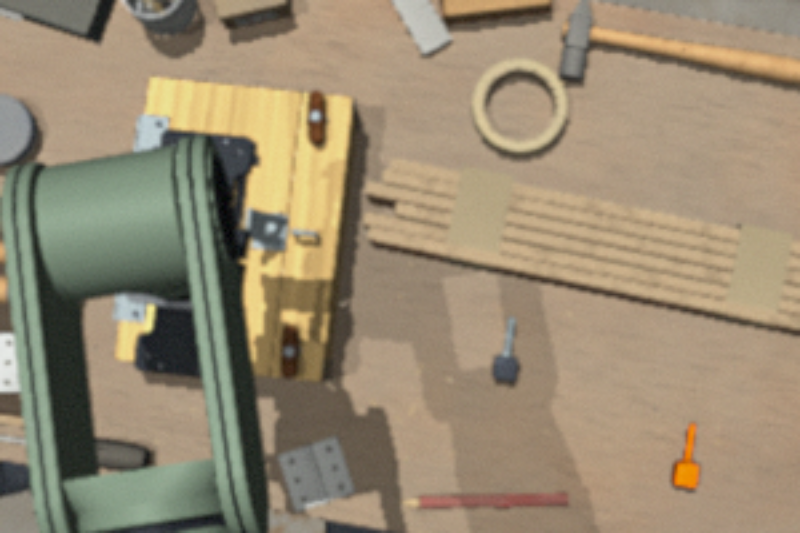

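```bash
cat > tb.py <<'E'
from h import *
def turn(y,val):
    p=ch(-67.7,y,0); a0=CY-90+val
    r.movep([*p[:2],.17],Rd(a0)); r.set_gripper(.36)
    r.move_straight([*p[:2],.091],feed=.15); print('down',np.round(r.get_force(),1))
    r.set_gripper(0); print('w',r.get_grip_width()*94)
    a1=CY-1.5
    for f in (.34,.67,1.):
        r.movep([*p[:2],.091],Rd(a0+(a1-a0)*f)); print(np.round(r.get_force(),1),round(r.get_grip_width()*94,1),np.round(r.get_ft_torque(),2))
    r.dwell(.2)
    r.set_gripper(.36); r.move_straight([*p[:2],.19],feed=.25); print(r.get_time())
E
python3 - <<'E'
from tb import *
turn(111.3,3.8)
E
```

```text
down [-0.1 -0.1  0.3]
w 15.342452353266383
[-0.2  0.6  5.8] 15.2 [0.05 0.24 0.05]
[-1.2  1.3  6.1] 15.9 [0.2  0.37 0.09]
[-2.3  1.   6.5] 15.8 [0.22 0.46 0.07]
36.6917
```

Run:
```python
from tb import *
turn(-111.5,3.5)
r.set_gripper(0)
q=ch(-100,0,0); r.movep([*q[:2],.28],Rd(CY)); snap('wrist','w10'); print(r.get_time())
```

```text
down [-0.1  0.1  0.2]
w 15.939243520463943
[ 0.5 -1.1  5.6] 15.5 [-0.17  0.18  0.06]
[-0.4 -0.5  5.4] 15.8 [-0.23  0.1   0.05]
[ 0.8 -0.7  5.5] 15.7 [-0.27  0.08  0.04]
42.175
43.5333
```

View pics/w10.png

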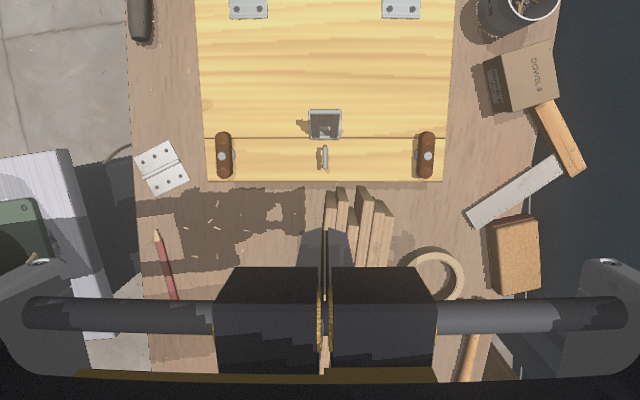

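Both turnbuttons ((224,155) and (426,155)) lie across the lid's edge, which they hold. Now the hasp, whose strap still stands at (325,123).

Run:
```python
from h import *
R=Rd(CY)
def pos(ph,rr=54,extra=0):
    off=1.5+8*np.sin(ph)+extra
    return ch(-50-rr*np.cos(ph)+off*np.sin(ph),0,87.5+rr*np.sin(ph)+off*np.cos(ph))
a=ch(10,0,240); r.movep(a,R)
r.move_straight(ch(10,0,136),R,feed=.2); print(np.round(r.get_force(),1))
r.move_straight(ch(-40.5,0,138),R,feed=.1); print(np.round(r.get_force(),1))
for t in (1.3,1.05,.8,.55,.3,.12):
    r.move_straight(pos(t),R,feed=.1); print(t,np.round(r.get_force(),1))
p=pos(0)
for z in (.0885,.0875,.0865,.0855):
    r.move_straight([*p[:2],z],R,feed=.03); f=r.get_force(); print(z,np.round(f,1),r.get_position()[2])
    if f[2]>10: break
r.dwell(.2)
r.move_straight([*p[:2],.25],R,feed=.25)
q=ch(-140,30,0); r.movep([*q[:2],.25],Rd(CY)); snap('wrist','w11'); print(r.get_time())
```

```text
[ 0.2 -0.2  0.6]
[ 0.  -0.1  0.3]
1.3 [-0.7  1.6 -0.3]
1.05 [-1.3  0.5 -1. ]
0.8 [-0.3 -0.2  0.6]
0.55 [-0.3  0.6 -1.9]
0.3 [-0.9 -0.1 -0.4]
0.12 [-0.3 -0.4 -0.3]
0.0885 [-1.   0.4  3.8] 0.08911315363055732
0.0875 [-1.3  0.4  7.5] 0.08886005626078797
0.0865 [-3.4 -0.  11.8] 0.08864386263943713
49.4333
```

View pics/w11.png

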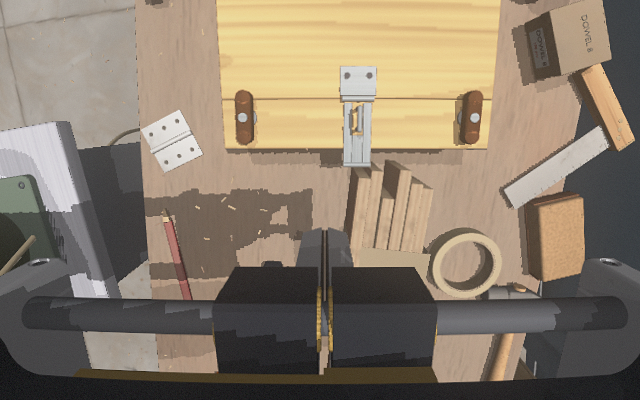

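Run:
```python
from h import *
q=ch(-150,0,0); r.movep([*q[:2],.13],Rd(CY)); r.dwell(.1); snap('wrist','w12')
r.set_gripper(.45)
r.movep([.365,-.086,.12],Rd(-97)); r.dwell(.1); snap('wrist','w13'); print(r.get_time())
```

```text
52.2167
```

View pics/w12.png

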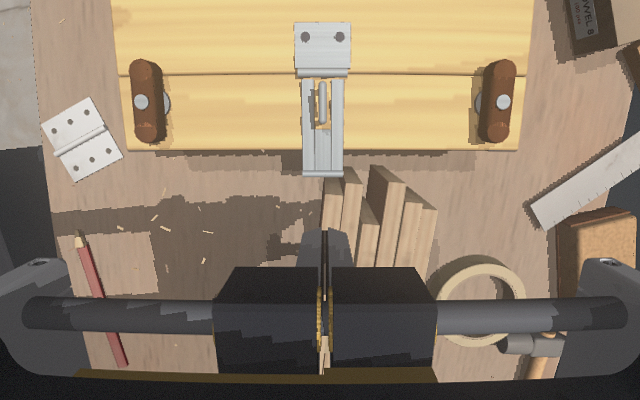

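View pics/w13.png

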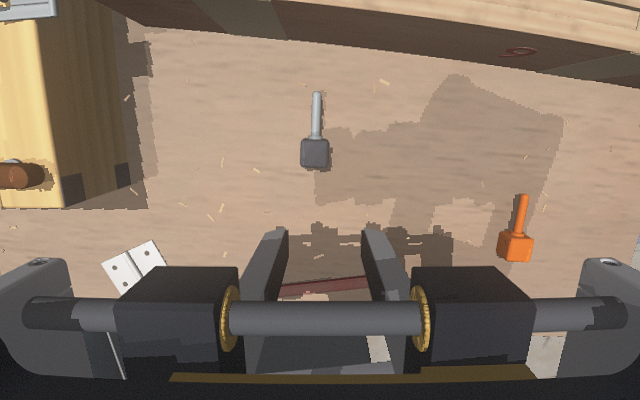

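Run:
```python
from meas import *
im,d,c=ld('w12');P=cloud(d,c);Q=toch(P.reshape(-1,3)).reshape(400,640,3)
for v in (322,): 
    print([ (row,Q[row,v].round(1).tolist()) for row in range(72,136,6)])
box=np.zeros((400,640),bool); box[60:140,300:345]=1
m=box&(Q[...,2]>97); k=np.argwhere(m); print(len(k),k.min(0),k.max(0))
uv=np.array([[k[:,1].mean(),k[:,0].min()],[k[:,1].mean(),k[:,0].max()]],float); print('staple top z112.5 extents',toch(onplane(c,uv,.1125)).round(1).tolist())
t=box&(Q[...,2]>108); kt=np.argwhere(t); 
if len(kt): print('top pts', np.median(Q[t],axis=0), Q[t].min(0),Q[t].max(0)); print(toch(onplane(c,kt[:,::-1].astype(float),.1125)).mean(0))
# rail outer edge: rows along several columns where z drops
for u in (200,250,380,440):
    z=Q[100:200,u,2]; i=100+np.argmax(z<60); print(u,i,toch(onplane(c,[[u,i-.5]],.086)).round(1))
im,d,c=ld('w13');P=cloud(d,c)
hm=(P[...,2]>.019)&(P[...,2]<.03); b=np.zeros_like(hm); b[125:180,290:340]=1
k=comp((hm&b).astype(np.uint8),(0,640,0,400)); print('head',rect(onplane(c,k,.024)), np.median(P[hm&b][:,2]))
rm=(P[...,2]>.008)&(P[...,2]<.02); b[:]=0; b[85:132,300:330]=1
kk=np.argwhere(rm&b); W=onplane(c,kk[:,::-1].astype(float),.0155)
print('rod',len(kk),rect(onplane(c,comp((rm&b).astype(np.uint8),(0,640,0,400)),.0155)))
l=cv2.fitLine((W[:,:2]*1000).astype(np.float32),cv2.DIST_L2,0,.01,.01).ravel(); print('line',l,np.degrees(np.arctan2(l[1],l[0])),'tip',W[W[:,0].argmax()])
```

```text
[(72, [-49.5, -0.4, 91.1]), (78, [-52.4, -0.4, 84.3]), (84, [-58.9, -0.4, 111.8]), (90, [-62.4, -0.4, 112.5]), (96, [-65.7, -0.4, 112.3]), (102, [-69.1, -0.4, 112.6]), (108, [-72.5, -0.4, 111.4]), (114, [-75.9, -0.4, 111.8]), (120, [-79.4, -0.4, 111.2]), (126, [-83.4, -0.3, 87.0]), (132, [-87.3, -0.3, 88.7])]
352 [ 65 301] [134 341]
staple top z112.5 extents [[-48.6, -0.7, 112.5], [-87.6, -0.6, 112.5]]
top pts [-69.63584954  -0.93090857 111.44187266] [-81.77419942  -2.79712978 108.77248548] [-56.98195695   1.4057964  310.93392467]
[-69.31642803  -0.63033292 112.5       ]
200 150 [[-98.8  83.7  86. ]]
250 150 [[-99.  49.  86.]]
380 149 [[-98.4 -40.   86. ]]
440 150 [[-98.9 -81.6  86. ]]
head (array([ 0.40885468, -0.08210331]), array([23.60277176, 23.37837982]), 82.9961929321289) 0.022998345949028554
rod 376 (array([ 0.44263501, -0.08788691]), array([32.91958618,  7.87800837]), -9.356559753417969)
line [ 9.8629797e-01 -1.6497374e-01  4.4240143e+02 -8.7846169e+01] -9.4957075 tip [ 0.45899533 -0.08920858  0.0155    ]
```

Run:
```python
from h import *
p=[.4089,-.0823]; R=Rd(-99.4)
r.movep([*p,.06],R); r.move_straight([*p,.0045],feed=.08); print(np.round(r.get_force(),1))
r.set_gripper(0); print('w',r.get_grip_width()*94)
r.move_straight([*p,.20],feed=.2); r.dwell(.1); print('w',r.get_grip_width()*94,r.get_time())
snap('wrist','w14')
```

```text
[-0.5  0.2  0.1]
w 23.725286486279057
w 24.17703727124775 55.1083
```

View pics/w14.png

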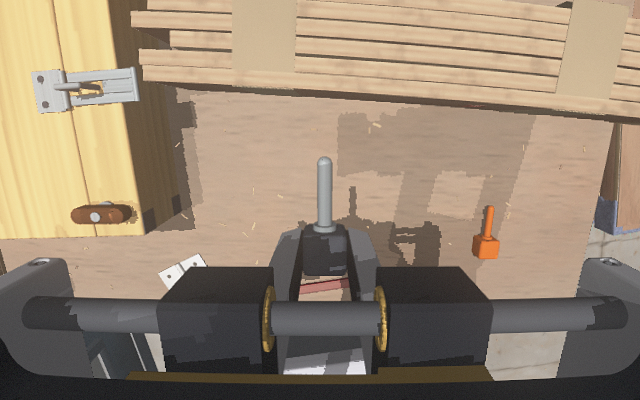

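```bash
cat >> h.py <<'E'
def totool(P,R=None,p=None):
    R=np.array(r.get_tool_rot()) if R is None else R; p=np.array(r.get_position()) if p is None else p
    return (np.asarray(P)-p)@R*1e3
E
python3 - <<'E'
from h import *
im,d,c=ld('w14');P=cloud(d,c);T=totool(P.reshape(-1,3)).reshape(400,640,3)
print(r.get_position(),np.array(r.get_tool_rot()).round(4).tolist())
b=np.zeros((400,640),bool); b[150:228,305:345]=1
m=b&(T[...,2]<5)&(T[...,2]>-25)
k=np.argwhere(m); print(len(k))
for r0 in range(157,228,10):
    kk=k[(k[:,0]>=r0)&(k[:,0]<r0+5)]; q=T[kk[:,0],kk[:,1]]; print(r0,kk[:,1].min(),kk[:,1].max(),q.mean(0).round(1),q[:,2].min().round(1))
print('tip x max',T[m][:,0].max())
# expected projection for ideal
R=np.array(r.get_tool_rot());p=np.array(r.get_position())
for xx in (14,30,52): print(xx,proj(c,p+R@np.array([xx,0,-7.5])/1e3).round(1))
E
```

```text
[ 0.40791036 -0.08189543  0.19851977] [[0.9866, -0.1634, -0.0029], [-0.1634, -0.9866, 0.0012], [-0.0031, -0.0008, -1.0]]
1133
157 318 331 [49.4 -0.4 -8.6] -10.7
167 317 332 [44.4 -0.6 -9.2] -11.4
177 317 331 [39.1 -0.7 -9.4] -11.2
187 318 331 [33.8 -0.4 -9.5] -11.4
197 318 331 [28.3 -0.4 -9.4] -10.8
207 318 331 [22.8 -0.4 -9.6] -11.6
217 316 333 [17.1 -0.5 -9.3] -11.7
227 305 344 [12.2 -0.4 -8.2] -13.6
tip x max 50.871627475433534
14 [[325.3 223.5]]
30 [[325.3 195.1]]
52 [[325.3 154. ]]
```

Run:
```python
from h import *
R=Rd(CY-90)
g=ch(-69.4,76,170); r.movep(g+[0,0,.06],R); r.move_straight(g,R,feed=.2); r.dwell(.2)
e=g-np.array(r.get_position()); print('err mm',(e*1e3).round(2),np.round(totool(g)/1,2),'w',r.get_grip_width()*94)
print(np.degrees(np.arctan2(*np.array(r.get_tool_rot())[:2,1][::-1])),np.array(r.get_tool_rot())[:,2].round(4))
snap('wrist','w15'); print(r.get_time())
im,d,c=ld('w15');P=cloud(d,c);Q=toch(P.reshape(-1,3)).reshape(400,640,3)
t=(Q[...,2]>108)&(Q[...,2]<116)&(abs(Q[...,0]+70)<18)&(abs(Q[...,1])<8); print('staple',t.sum(),Q[t].min(0).round(1),Q[t].max(0).round(1),Q[t].mean(0).round(1))
k=np.argwhere(t); print(k.min(0),k.max(0))
t=(Q[...,2]>160)&(Q[...,2]<190)&(abs(Q[...,0]+70)<12)&(Q[...,1]<62)&(Q[...,1]>20); print('rod',t.sum(),Q[t].min(0).round(1),Q[t].max(0).round(1),Q[t].mean(0).round(1))
```

```text
err mm [-1.5   0.27 -1.84] [-1.52 -0.08  1.84] w 24.126668560124845
-97.185831978955 [ 3.6e-03  2.0e-04 -1.0e+00]
56.7083
staple 263 [-81.8  -2.8 108.8] [-57.4   2.1 113.3] [-69.5  -0.3 111.2]
[109 308] [116 342]
rod 1097 [-75.5  23.4 173.3] [-62.7  62.  185.7] [-69.   43.8 181.5]
```

View pics/w15.png

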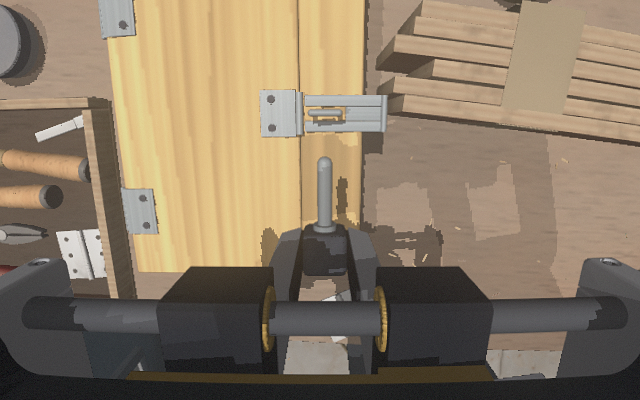

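```bash
cat > fine.py <<'E'
from h import *
def goto(g,R,feed=.05,n=3,tol=.0005):
    cmd=np.array(g,float)
    for i in range(n):
        r.move_straight(cmd,R,feed=feed); r.dwell(.15)
        e=np.array(g)-np.array(r.get_position())
        if np.linalg.norm(e)<tol: break
        cmd=cmd+e
    print('goto err',(e*1e3).round(2),np.round(r.get_force(),1))
    return cmd
E
python3 - <<'E'
from fine import *
R=Rd(CY-90)
c1=goto(ch(-69.6,76,93.2),R,feed=.1)
print('w',r.get_grip_width()*94,np.array(r.get_tool_rot())[:,2].round(4)); snap('wrist','w16'); snap('scene','s16'); print(r.get_time())
im,d,c=ld('w16');P=cloud(d,c);Q=toch(P.reshape(-1,3)).reshape(400,640,3)
t=(Q[...,2]>108)&(Q[...,2]<116)&(abs(Q[...,0]+70)<18)&(abs(Q[...,1])<8); print('staple',t.sum(),Q[t].min(0).round(1),Q[t].max(0).round(1),Q[t].mean(0).round(1))
t=(Q[...,2]>97)&(Q[...,2]<118)&(abs(Q[...,0]+70)<12)&(Q[...,1]<62)&(Q[...,1]>15)
for y0 in range(20,62,8):
    s=t&(Q[...,1]>y0)&(Q[...,1]<y0+8); 
    if s.any(): print(y0,Q[s].mean(0).round(1),np.percentile(Q[s][:,2],[90]).round(1),Q[s].min(0).round(1),Q[s].max(0).round(1))
E
```

```text
goto err [ 0.03 -0.03  0.08] [ 0.   0.1 -0.3]
w 23.521906336903015 [-1.e-04  0.e+00 -1.e+00]
58.675
staple 549 [-81.4  -2.8 108.7] [-56.9   1.9 113.5] [-69.2  -0.4 111.3]
20 [-69.1  26.6 101.9] [103.4] [-72.6  24.9  98.7] [-65.8  28.  104.1]
28 [-69.1  31.9 102.6] [103.9] [-73.2  28.1  99. ] [-65.2  35.9 105. ]
36 [-69.1  39.9 102.7] [103.9] [-72.7  36.   99. ] [-65.2  44.  104.4]
44 [-69.2  48.  102.8] [103.9] [-72.7  44.1 100.3] [-65.7  52.  104.9]
52 [-69.1  56.  102.7] [103.8] [-72.7  52.1  99.9] [-65.6  60.  104.9]
60 [-69.4  61.2 102.8] [104.4] [-75.5  60.2  98.3] [-63.4  62.  105.2]
```

View pics/w16.png

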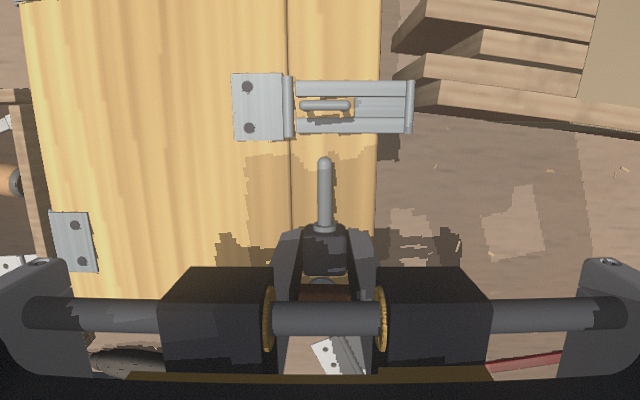

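Run:
```python
from fine import *
R=Rd(CY-90)
for y in (58,50,42,34,30,28,26.5,25,23.5,22):
    r.move_straight(ch(-69.6,y,93.0),R,feed=.04); r.dwell(.1)
    f=np.array(r.get_force()); q=toch(np.array(r.get_position())); print(y,q.round(1),'fchest',np.round([f@X,f@Y,f[2]],1),round(r.get_grip_width()*94,1))
    if abs(f@Y)>7 or abs(f@X)>12 or abs(f[2])>12: break
snap('wrist','w17'); print(r.get_time())
```

```text
58 [-69.6  58.3  92.8] fchest [ 0.3 -0.7 -0.8] 23.6
50 [-69.6  50.1  92.9] fchest [-0.3 -0.1 -0.2] 23.8
42 [-69.6  42.1  92.9] fchest [-0.2 -0.5 -1. ] 23.7
34 [-69.6  34.1  92.9] fchest [-0.1  0.2 -0.1] 24.3
30 [-69.6  30.   93. ] fchest [ 0.5 -0.1 -1. ] 23.9
28 [-69.6  28.   93. ] fchest [-0.2  0.5 -0.6] 23.9
26.5 [-69.6  26.5  93. ] fchest [-0.3  0.6 -1.4] 23.6
25 [-69.6  25.   93. ] fchest [ 0.4  1.3 -1.4] 23.8
23.5 [-69.6  24.2  92.8] fchest [-0.2  2.5 -0.1] 23.4
22 [-69.6  24.1  92.6] fchest [-1.4  6.1  3.5] 23.7
62.875
```

View pics/w17.png

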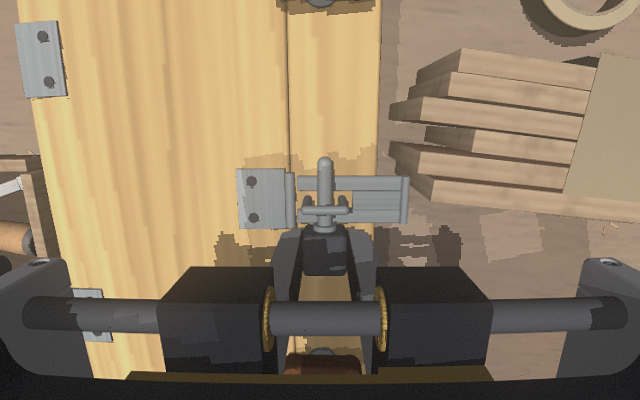

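Run:
```python
from fine import *
R=Rd(CY-90)
r.move_straight(ch(-69.6,24,93.0),R,feed=.03)
r.set_gripper(.5); r.dwell(.2)
r.move_straight(ch(-69.6,24,200),R,feed=.12)
r.movep(ch(-69.6,60,280),R); r.dwell(.2); snap('wrist','w18'); print(r.get_time())
r.movep([.33,-.25,.35],Rd(-90)); snap('top','t18'); snap('scene','s18'); print(r.get_time(),r.get_force())
im,d,c=ld('w18');P=cloud(d,c);Q=toch(P.reshape(-1,3)).reshape(400,640,3)
t=(Q[...,2]>92)&(Q[...,2]<125)&(abs(Q[...,0]+70)<16)&(Q[...,1]<45)&(Q[...,1]>-40)
for y0 in range(-35,40,5):
    s=t&(Q[...,1]>y0)&(Q[...,1]<y0+5)
    if s.sum()>3: print(y0,s.sum(),Q[s].mean(0).round(1),np.percentile(Q[s][:,2],95).round(1))
s=(Q[...,0]<-85)&(Q[...,0]>-115)&(abs(Q[...,1])<12); print('strap z',np.median(Q[s][:,2]))
s=(Q[...,0]<90)&(Q[...,0]>-40)&(abs(Q[...,1])<130)&(Q[...,2]<110); print('lid z',np.median(Q[s][:,2]))
for f in ('top0','t18'):
    im,d,c=ld(f); b=im[110:175,325:378].astype(int); cr=cv2.resize(im[100:300,160:460],(800,533)); 
    cv2.imwrite('pics/'+f+'d.png',cv2.cvtColor(cr,cv2.COLOR_RGB2BGR))
```

```text
65.625
67.2083 [-0.49418533  0.42268004 -0.49674087]
-30 5 [-69.5 -25.1  98.2] 99.0
-25 28 [-69.5 -22.5 100.4] 101.5
-20 35 [-69.5 -17.9 100.8] 102.1
-15 35 [-69.5 -12.8 100.5] 101.7
-10 35 [-69.5  -7.6 100.6] 101.7
-5 70 [-69.8  -1.8 107.7] 112.8
0 65 [-69.8   1.8 107.5] 112.2
5 28 [-69.5   7.5 100.6] 101.7
10 89 [-69.5  13.1 104.2] 109.3
15 100 [-69.4  17.5 108.9] 110.5
20 111 [-69.6  22.3 109.1] 110.4
25 113 [-69.4  27.5 109. ] 110.4
30 111 [-69.5  32.7 108.9] 110.1
35 40 [-69.2  36.5 107.9] 109.8
strap z 88.38287184841175
lid z 85.27108839400776
```

View pics/w18.png

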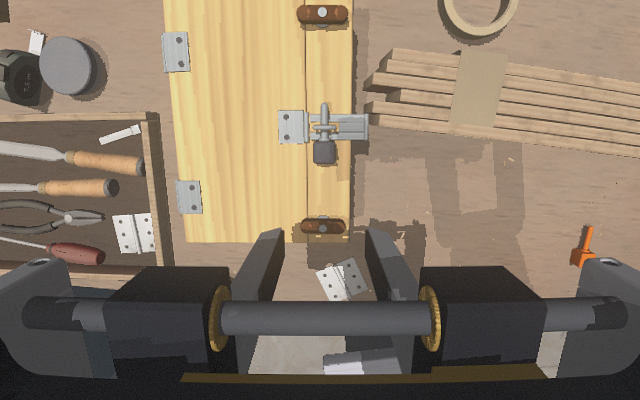

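View pics/t18d.png

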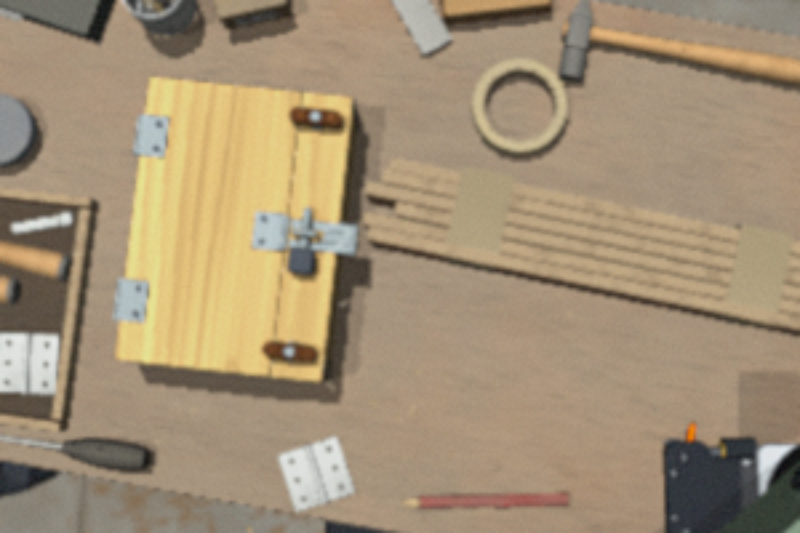

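Run:
```python
from h import *
print(r.get_time()); r.hand_in()
```

```text
67.2083
the job is handed in; nothing more can be done
```

I packed, shut, secured and pinned the chest, and handed the job in at 67 s of the 192 s allowed. There is no verdict to read back, but none of my last checks failed or disagreed.

- **Offcuts:** Only two were there, the 45 x 90 x 13 mm piece (offcut 4) and the 30 x 60 x 30 mm block (offcut 6). Both lie flat in the chest, seen in the wrist camera before the lid was shut.
- **Lid:** It is shut. I measured its top at 85.3 mm against a nominal 86 mm, level with the rail within camera error.
- **Turnbuttons:** Both show across the lid's edge. I turned each to about 88 degrees and saw no sign of slipping.
- **Hasp:** The strap lies flat over the staple, its top at 88.4 mm against a nominal 89 mm.
- **Pin:** It is through the loop with its head against the strap. The tip stands about 27 mm beyond the staple's centre, and the rod is within about 0.5 mm of the loop's axis sideways. The pin settled about 2 mm down onto the rail when I let go, which is within limits.
- **Other things:** The tape roll and the orange look-alike pin still show in their places, and nothing else shows as moved. The arm was parked clear of everything when I handed in.

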